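Shut off the air at the parts-room valve box

ROBOT

A 6-joint arm with a two-finger parallel gripper is mounted at the origin on the work surface. World frame = base frame: x ahead of the robot, y to its left, z up, the work surface at z = 0. Lengths are in mm, angles in rad, forces in N, time in s.
With the tool pointing down it reaches from about 275 to 750 mm from the base axis. Payload 10.2 kg.
Tool frame: the origin (TCP) lies between the finger pads; the fingertips stand 22 mm ahead of it and the grasp point (between the pads) lies 3 mm ahead of it (ctrl.nose_length is the distance from the TCP to the fingertips, in mm); z points along the fingers, y is the line along which they close (so a half turn about z gives the same grasp; the last joint's range is limited). The gripper opens to 85 mm and grips with 20 to 120 N. Pads are 22 mm wide; open, the fingers measure 114 mm over their backs; the gripper's body (76 mm by 85 mm) begins 54 mm behind the grasp point. The pads swing forward as they close: fully open they stand 13 mm farther back than shut.
Start: joints at [0.882, 0.313, 1.498, -0, 1.331, -0.223], TCP at [235.81, 469.068, 253.294] pointing down, gripper open.
Joint ranges: [-2.94, 2.94], [-0.97, 2.17], [0.19, 2.56], [-1.23, 4.37], [0.02, 3.11], [-2.88, 2.88]. Speed limits (rad/s): [2.39, 2.39, 3.01, 3.14, 3.14, 3.14].

INTERFACE

Orientations are given as a unit quaternion [w, x, y, z].
In Python, from rig import sense, imaging, ctrl gives the robot as it stands. The module is installed in compiled form; this text tells all that it offers.
- The arm moves only by the tool apply_moves, never from a script. Its argument "commands" is a list of rows, each a list of 5 numbers: the gripper command: -1 is fully open, 1 is shut, values between are in proportion, then the shift along the tool's x, y, z in mm, then the turn about the tool's z in degrees. A call has 1 to 20 rows; each row shifts and turns the commanded pose from where the row before left it, along the tool's axes as they then stand; what a row does not reach is not made up. A row lasts 1/8 s, in which the tool goes at most 62.5 mm and 10.7 degrees, less where a joint would pass 70% of its speed; a pose out of reach is approached as far as the arm can. A call is refused whole if a number of a shift passes 62.5 or a number of a turn 10.7, either way. A call with a gripper value outside its range is refused whole. The fingers move at their own pace and stop on an object; "newtons" is the grip in N (left out, the last holds). Time passes only in rows, so rows that do not move let the fingers close. It gives the time, the measured TCP pose, the force, the opening and the grip force at its end, in the units of the state.
- sense(): the state, without advancing time (a new reading comes with each control period).
- imaging.capture(name): name is "side" or "top"; returns the picture (400x640x3 uint8, blue, green, red); there is no depth.
- imaging.calibration(name): a dict with "camera_matrix" (3x3 intrinsics, pixels), "world_to_cam" (4x4, takes a point from world to camera coordinates). Camera axes: x right, y up, looking along -z (the intrinsics and any distortion apply to the point x, -y, -z); pixel columns grow to the right and rows downward; lengths in mm; the calibration is good to about 2 mm. A picture is of the moment at which its call begins. calibration takes no time and is no camera call.
- ctrl.finish_job(): hands the job in; it is judged then, once.
The state is a dict: "time_s": time; "joints": joint angles; "dq": joint speeds; "tau": joint torques, N m; "eef_pos": TCP position; "ee_rot": TCP orientation; "force": force on the tool from outside, world axes, zero at the start; "wrist_torque": the same for the moment, N m; "grip_width": opening from 0.0 (shut) to 1.0 (fully open); "grip_force": force on a finger pad.
Only numpy, scipy, OpenCV 4.12 (cv2) and the standard library are available. Lean on these libraries where they do the work, as an engineer would, in place of code of your own. Each camera call takes 0.05 s, during which the arm holds its last target. There are 200 camera calls.

TASK

Swing the flip cover of the air shut-off box up to its open stop so that the side stay catches it, ease it back and let go so the stay props it open; do not let it fall shut. Then turn the knob underneath clockwise until you feel it bear firmly on its seat - snug, still tight after you let go, but not forced. Leave the cover propped and do not disturb the things standing around the box.

Things in the scene. Friction and masses are not known exactly. Their poses are not given: they have to be found in the camera images.
- box: Pale blue steel valve box fixed to the counter, 200 x 200 mm, deck 40 mm high. Origin: centre of its underside; x from the front (pull bar) to the back (hinge), y to its left, z up. On the deck: hinge brackets 12 x 30 mm at x 90, y +-78 mm to 104 mm height; cover rests 10 x 10 mm at x -58, y +-50 to 93 mm; the stay's post at x -85, y 97 to 103 mm.
- hinge (a point): Middle of the cover's hinge axis: x 80, y 0, height 100 mm in the box frame. The axis runs along the box's y.
- stay (a point): Pivot of the stay at the box's front left corner (x -85, y 88, height 91 mm). The stay is a light sprung steel arm, 8 mm wide, 194 mm long, that lies along the box's left side and rises by itself under the cover's side stud as the cover opens; a tooth near its end catches the stud. Not to be handled.
- cover (a joint): Flip cover's angle: 0 closed (level), 1.5 open stop (almost upright). Aluminium plate 145 long, 130 wide, 4 mm thick, about 0.2 kg, 0.2 N m to lift. It falls shut unless the stay holds it: the stay snaps in once it is lifted past about 1.42, then carries it at about 1.37.
- pull (a point): Centre of the cover's pull bar: round steel, 10 mm thick, 100 mm long, parallel to the hinge, 188 mm from the hinge axis in the plane of the cover, 43 mm clear of the plate's edge, joined by a 10 mm arm at each end. Cover closed: at x -108, height 100 mm in the box frame, ahead of the box. It can turn within a pinch as the cover swings.
- knob_grip (a point): Grip centre of the black bar knob under the cover, on its upright axis (x -45, y 0 in the box frame), 77 mm above the counter. The grip is a bar 42 long, 14 wide, 32 mm tall (54 to 84 mm above the counter) on a disc of 44 mm diameter; its x runs along the bar. With the cover propped, 80 mm stay free behind the axis.
- knob: The same knob; origin on its axis 46 mm above the counter, x along the bar. Clockwise from above closes. Steady friction, about 0.16 N m, for 0.35 to 1.35 rad (varies, cannot be seen) until it meets its seat; then the moment rises about 2 N m per rad. Snug: 0.25 to 0.5 N m in all; forced: above 0.55. Released, it springs back up to 0.15 rad and stays tight.
- seat: The springy valve seat, hidden inside the box under the knob. Origin on the knob's axis, 23 mm above the counter. Not to be handled.
- piston: Bystander: loose aluminium engine piston, 76 mm diameter, 45 mm tall. Origin: centre of its underside.
- carton: Bystander: loose small cardboard carton, 90 x 60 x 50 mm. Origin: centre of its underside.
- bearing: Bystander: loose steel bearing ring, 64 mm diameter, 18 mm tall. Origin: centre of its underside.

How it is judged:
By the outcome, as a careful person would: the job done as asked, in the order asked, and still so for the second after the job is handed in, with the robot touching nothing.
It also fails if it takes over 72 s, if anything falls off the work surface, if the arm or the gripper's body presses on something with over 40 N, if the wrist force passes 120 N, or if a joint passes its speed limit or range.

## Working session

There is one attempt and no reset: what is moved stays moved. The work goes in short steps, Python scripts to look and compute and a tool call to move; the robot and the scene stay as the last step left them, time stands still between calls to the robot, and variables do not carry over. Pictures are saved under pics/ and viewed, at most 10 in all, crops included, and the job is handed in when it is done.

Besides the shell and the picture viewer there is one more tool, called after "Request:" in YAML: its name, and indented under it one key for each argument. apply_moves: Moves the arm, as the interface text tells. Its arguments: {"type":"object","properties":{"commands":{"type":"array","items":{"type":"array","items":{"type":"number"}}},"newtons":{"type":"number"}},"required":["commands"]}

```bash
mkdir -p pics
python3 - <<'E'
from rig import sense, imaging, ctrl
import cv2,numpy as np
s=sense();print({k:np.round(v,3).tolist() for k,v in s.items()},ctrl.nose_length)
for n in("side","top"):
    cv2.imwrite(f"pics/{n}0.png",imaging.capture(n));c=imaging.calibration(n);print(n,{k:np.round(v,3).tolist() for k,v in c.items()})
E
```

```text
{'time_s': 0.0, 'joints': [0.882, 0.313, 1.498, -0.0, 1.331, -0.223], 'dq': [0.0, 0.001, -0.001, -0.001, 0.002, 0.001], 'tau': [0.0, -41.226, -25.974, -0.0, 0.004, -0.0], 'eef_pos': [235.672, 468.874, 252.729], 'ee_rot': [-0.0, 0.231, 0.973, -0.001], 'force': [0.483, 0.138, -0.6], 'wrist_torque': [0.034, 0.039, 0.008], 'grip_force': 0.0, 'grip_width': 1.001} 22.0
side {'camera_matrix': [[485.549, 0.0, 319.453], [0.0, 485.549, 193.454], [0.0, 0.0, 1.0]], 'world_to_cam': [[-0.984, -0.179, 0.01, 581.002], [0.147, -0.774, 0.616, -101.967], [-0.103, 0.608, 0.787, -1008.863], [0.0, 0.0, 0.0, 1.0]]}
top {'camera_matrix': [[449.421, 0.0, 326.24], [0.0, 449.421, 199.426], [0.0, 0.0, 1.0]], 'world_to_cam': [[-0.021, -1.0, -0.009, 68.777], [0.992, -0.022, 0.123, -595.985], [-0.123, -0.007, 0.992, -1113.938], [0.0, 0.0, 0.0, 1.0]]}
```

View pics/side0.png

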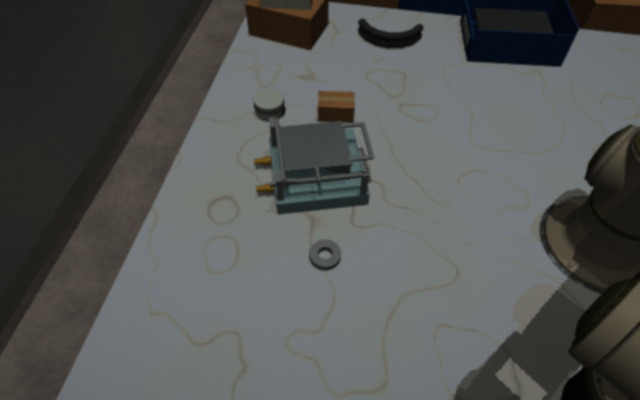

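View pics/top0.png

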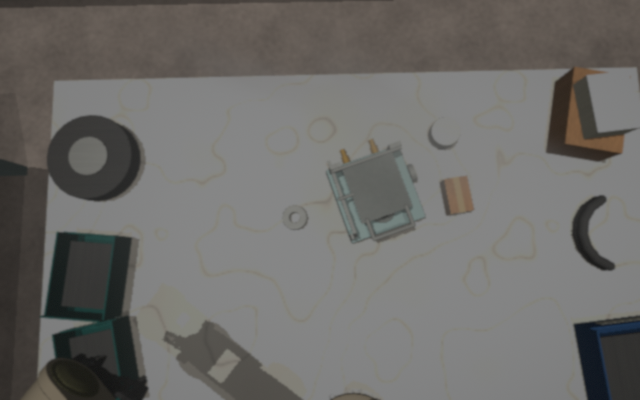

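The top view shows the box around (377,195), with its pull bar at about (391,230), the bearing at (294,217), the piston at (443,134) and the carton at (457,196). The stay is on the left side. I'll enlarge both views.

Run:
```python
import cv2
t=cv2.imread("pics/top0.png")[125:255,310:440];s=cv2.imread("pics/side0.png")[105:220,245:385]
f=lambda a:cv2.convertScaleAbs(cv2.resize(a,None,fx=4.2,fy=4.2,interpolation=cv2.INTER_CUBIC),alpha=1.7)
cv2.imwrite("pics/t1.png",f(t));cv2.imwrite("pics/s1.png",f(s))
```

```text
(no output)
```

View pics/t1.png

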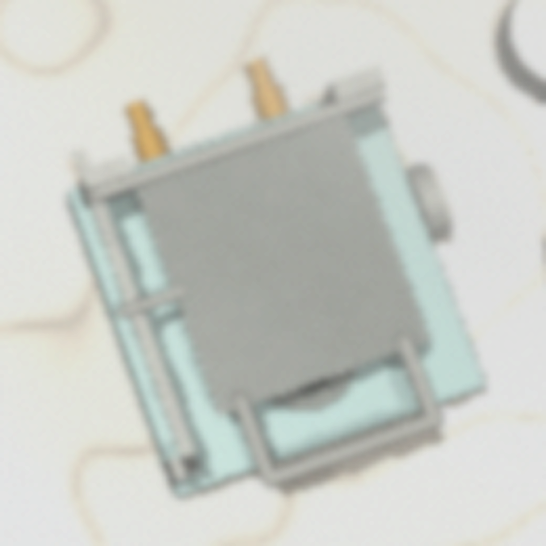

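View pics/s1.png

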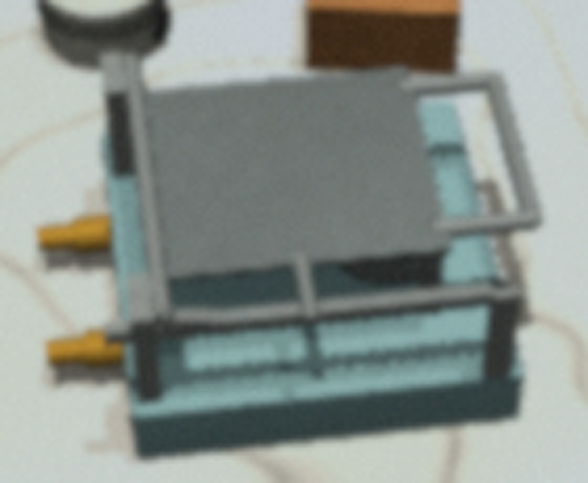

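Top crop, corners in crop pixels: bar (270,473) and (433,423), deck front-left (178,495), front-right (483,388). Side crop: bar corners (532,222) and (497,80). Next I fit the box pose to these.

```bash
cat > h.py <<'E'
import numpy as np
from rig import sense, imaging, ctrl
from scipy.spatial.transform import Rotation as R
C={n:imaging.calibration(n) for n in("side","top")}
def proj(n,P):
    c=C[n];p=c["world_to_cam"]@np.append(P,1);q=c["camera_matrix"]@np.array([p[0],-p[1],-p[2]]);return q[:2]/q[2]
def ray(n,u,z):
    c=C[n];d=np.linalg.inv(c["camera_matrix"])@[u[0],u[1],1];d=d*[1,-1,-1];W=np.array(c["world_to_cam"]);r=W[:3,:3].T@d;o=-W[:3,:3].T@W[:3,3];return o+r*(z-o[2])/r[2]
E
python3 - <<'E'
from h import *
from scipy.optimize import least_squares
T=lambda u:(u[0]/4.2+310,u[1]/4.2+125);S=lambda u:(u[0]/4.2+245,u[1]/4.2+105)
obs=[("top",T((270,473)),(-108,45,100)),("top",T((433,423)),(-108,-45,100)),("top",T((178,495)),(-100,100,40)),("top",T((483,388)),(-100,-100,40)),("top",T((70,195)),(100,100,40)),
("side",S((532,222)),(-108,45,100)),("side",S((497,80)),(-108,-45,100)),("side",S((520,378)),(-100,100,40)),("side",S((135,412)),(100,100,40))]
def w(p,b):
    c,s=np.cos(p[2]),np.sin(p[2]);return np.array([p[0]+c*b[0]-s*b[1],p[1]+s*b[0]+c*b[1],b[2]])
f=lambda p:np.concatenate([proj(n,w(p,b))-u for n,u,b in obs])
r=least_squares(f,[600,-50,.3]);p=r.x;print(p,np.round(r.fun.reshape(-1,2),1).tolist())
for k,b in dict(pull=(-108,0,100),hinge=(80,0,100),knob=(-45,0,77)).items():print(k,w(p,b))
for k,u,z in(("piston",(443,130),45),("carton",(457,192),50),("bearing",(294,216),18)):print(k,ray("top",u,z))
# knob spot visible
print(R.from_quat(np.roll(sense()["ee_rot"],-1)).as_matrix().round(2).tolist())
E
```

```text
[ 6.09120426e+02 -7.04951956e+01  3.13087158e-01] [[1.6, 1.0], [-1.9, 0.6], [-0.5, 0.8], [1.2, 0.3], [-0.8, -1.5], [-0.5, -2.2], [-0.2, 1.7], [1.1, -0.8], [-1.3, 0.5]]
pull [ 506.3706012 -103.7588913  100.       ]
hinge [685.23140776 -45.85542094 100.        ]
knob [566.30799914 -84.35506878  77.        ]
piston [ 770.60524736 -249.55144216   45.        ]
carton [ 607.42192816 -275.12013573   50.        ]
bearing [558.17790973 140.73432541  18.        ]
[[-0.89, 0.45, -0.0], [0.45, 0.89, -0.0], [0.0, -0.0, -1.0]]
```

Request:
apply_moves:
  commands:
    - [0.15, 0, 0, 0, 9.06]
    - [0.15, 0, 0, 0, 9.06]
    - [0.15, 0, 0, 0, 9.06]
    - [0.15, 0, 0, 0, 9.06]
    - [0.15, 0, 0, 0, 9.06]
    - [0.15, -48.3, 6.2, 4, 0]
    - [0.15, -48.3, 6.2, 4, 0]
    - [0.15, -48.3, 6.2, 4, 0]
    - [0.15, -48.3, 6.2, 4, 0]
    - [0.15, -48.3, 6.2, 4, 0]
    - [0.15, -48.3, 6.2, 4, 0]
    - [0.15, -48.3, 6.2, 4, 0]
    - [0.15, -48.3, 6.2, 4, 0]
    - [0.15, -48.3, 6.2, 4, 0]
    - [0.15, -48.3, 6.2, 4, 0]
    - [0.15, -48.3, 6.2, 4, 0]
    - [0.15, -48.3, 6.2, 4, 0]
    - [0.15, -48.3, 6.2, 4, 0]
    - [0.15, 0, 0, 0, 0]
    - [0.15, 0, 0, 0, 0]

```text
time_s: 2.6
eef_pos: [506.2, -102.6, 201.0]
ee_rot: [-0.001, 0.588, 0.809, -0.0]
force: [0.2, 0.7, 0.6]
grip_width: 0.428
grip_force: 0.0
```

Run:
```python
from h import *
import cv2
s=sense();print({k:np.round(v,3).tolist() for k,v in s.items()})
m=R.from_quat(np.roll(s["ee_rot"],-1)).as_matrix();print(m.round(3).tolist(), m.T@(np.array([506.4,-103.8,103])-s["eef_pos"]))
f=lambda a:cv2.convertScaleAbs(cv2.resize(a,None,fx=4,fy=4,interpolation=cv2.INTER_CUBIC),alpha=1.7)
a=f(imaging.capture("top")[150:275,330:430]);b=f(imaging.capture("side")[70:195,300:395])
cv2.imwrite("pics/a2.png",np.hstack([a,b]))
```

```text
{'time_s': 2.6, 'joints': [-0.427, 0.342, 1.6, 0.0, 1.201, -0.742], 'dq': [0.017, -0.015, 0.008, 0.001, -0.001, -0.0], 'tau': [-1.179, -40.256, -24.901, -0.037, -0.031, -0.014], 'eef_pos': [506.232, -102.595, 201.001], 'ee_rot': [-0.001, 0.588, 0.809, -0.0], 'force': [0.243, 0.742, 0.617], 'wrist_torque': [-0.024, 0.021, 0.028], 'grip_force': 0.0, 'grip_width': 0.428}
[[-0.309, 0.951, -0.001], [0.951, 0.309, 0.001], [0.001, -0.001, -1.0]] [-1.28270643 -0.14666025 97.99955868]
```

View pics/a2.png

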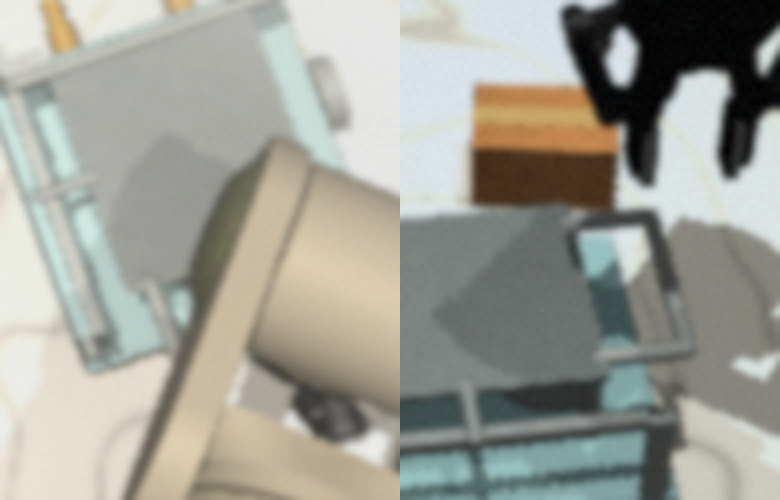

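The fingers straddle the bar line: tips at crop (645,180) and (735,175), with the bar running from (645,218) to (688,345). That fits the computed pull position, so I descend.

Request:
apply_moves:
  commands:
    - [0.15, -0.5, 0, 25, 0]
    - [0.15, -0.5, 0, 25, 0]
    - [0.15, 0, 0, 20, 0]
    - [0.15, 0, 0, 15, 0]
    - [0.15, 0, 0, 13, 0]
    - [0.15, 0, 0, 0, 0]
    - [0.15, 0, 0, 0, 0]
  newtons: 30

```text
time_s: 3.58
eef_pos: [507.2, -104.2, 103.8]
ee_rot: [0.0, 0.588, 0.809, 0.0]
force: [0.6, -0.1, -0.2]
grip_width: 0.421
grip_force: 0.0
```

Run:
```python
from h import *
import cv2
s=sense();print({k:np.round(v,3).tolist() for k,v in s.items() if k in("eef_pos","force","wrist_torque")})
f=lambda a:cv2.convertScaleAbs(cv2.resize(a,None,fx=6,fy=6,interpolation=cv2.INTER_CUBIC),alpha=1.7)
cv2.imwrite("pics/b2.png",f(imaging.capture("side")[90:180,320:420]))
```

```text
{'eef_pos': [507.23, -104.161, 103.847], 'force': [0.643, -0.066, -0.22], 'wrist_torque': [-0.013, 0.029, 0.003]}
```

View pics/b2.png

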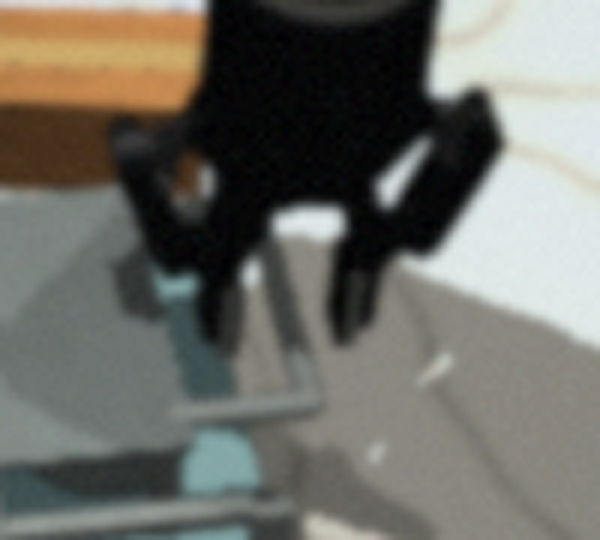

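The bar runs between the fingers, from about (265,240) to (305,390), with a finger on each side at (225,330) and (345,330). I close on it.

Request:
apply_moves:
  commands:
    - [1, 0, 0, 0, 0]
    - [1, 0, 0, 0, 0]
    - [1, 0, 0, 0, 0]
    - [1, 0, 0, 0, 0]
    - [1, 0, 0, 0, 0]
    - [1, 0, 0, 0, 0]
  newtons: 30

```text
time_s: 4.38
eef_pos: [508.2, -103.9, 103.9]
ee_rot: [0.002, 0.588, 0.809, 0.001]
force: [7.1, 3.8, -0.3]
grip_width: 0.101
grip_force: 29.8
```

Run:
```python
from h import *
s=sense();print({k:np.round(v,3).tolist() for k,v in s.items()})
a=np.append(np.arange(0,1.47,.1),[1.45,1.47]);x=188*(1-np.cos(a));z=188*np.sin(a)
print(np.round(np.c_[a[1:],np.diff(x),-np.diff(z)],1).tolist())
```

```text
{'time_s': 4.375, 'joints': [-0.428, 0.468, 1.701, 0.002, 0.97, -0.744], 'dq': [0.0, -0.0, 0.001, 0.0, -0.0, -0.0], 'tau': [-2.393, -43.446, -19.166, -1.062, 1.071, 0.072], 'eef_pos': [508.17, -103.865, 103.894], 'ee_rot': [0.002, 0.588, 0.809, 0.001], 'force': [7.14, 3.828, -0.269], 'wrist_torque': [0.538, -1.038, 0.06], 'grip_force': 29.806, 'grip_width': 0.101}
[[0.1, 0.9, -18.8], [0.2, 2.8, -18.6], [0.3, 4.6, -18.2], [0.4, 6.4, -17.7], [0.5, 8.2, -16.9], [0.6, 9.8, -16.0], [0.7, 11.4, -15.0], [0.8, 12.8, -13.8], [0.9, 14.1, -12.4], [1.0, 15.3, -10.9], [1.1, 16.3, -9.4], [1.2, 17.2, -7.7], [1.3, 17.8, -5.9], [1.4, 18.3, -4.1], [1.4, 9.3, -1.4], [1.5, 3.7, -0.4]]
```

Request:
apply_moves:
  commands:
    - [1, 0, 1.5, -3, 0]
    - [1, 0, 0.9, -15.8, 0]
    - [1, 0, 2.8, -18.6, 0]
    - [1, 0, 4.6, -18.2, 0]
    - [1, 0, 6.4, -17.7, 0]
    - [1, 0, 8.2, -16.9, 0]
    - [1, 0, 9.8, -16, 0]
    - [1, 0, 11.4, -15, 0]
    - [1, 0, 0, 0, 0]

```text
time_s: 5.5
eef_pos: [549.6, -90.1, 227.0]
ee_rot: [-0.0, 0.588, 0.809, -0.001]
force: [-10.5, -3.2, 6.2]
grip_width: 0.102
grip_force: 30.0
```

```bash
cat > st.py <<'E'
from h import *
s=sense();print({k:np.round(v,3).tolist() for k,v in s.items() if k not in("dq","tau")})
m=R.from_quat(np.roll(s["ee_rot"],-1)).as_matrix();print("tool-frame force",m.T@s["force"])
E
python3 st.py
```

```text
{'time_s': 5.5, 'joints': [-0.372, 0.404, 1.439, -0.002, 1.299, -0.686], 'eef_pos': [549.577, -90.077, 226.982], 'ee_rot': [-0.0, 0.588, 0.809, -0.001], 'force': [-10.465, -3.198, 6.212], 'wrist_torque': [-0.447, 1.798, 0.019], 'grip_force': 30.013, 'grip_width': 0.102}
tool-frame force [  0.19451897 -10.95218377  -6.19154115]
```

Request:
apply_moves:
  commands:
    - [1, 0, 11.3, -14.8, 0]
    - [1, 0, 14.1, -12.4, 0]
    - [1, 0, 15.3, -10.9, 0]
    - [1, 0, 16.3, -9.4, 0]
    - [1, 0, 17.2, -7.7, 0]
    - [1, 0, 0, 0, 0]

```text
time_s: 6.25
eef_pos: [620.9, -66.5, 282.3]
ee_rot: [0.001, 0.587, 0.809, 0.0]
force: [-4.6, 1.1, 7.8]
grip_width: 0.098
grip_force: 30.6
```

```bash
python3 st.py
```

```text
{'time_s': 6.25, 'joints': [-0.294, 0.523, 1.115, -0.0, 1.502, -0.609], 'eef_pos': [620.886, -66.489, 282.346], 'ee_rot': [0.001, 0.587, 0.809, 0.0], 'force': [-4.57, 1.115, 7.837], 'wrist_torque': [0.085, 0.955, -0.018], 'grip_force': 30.565, 'grip_width': 0.098}
tool-frame force [ 2.47025243 -3.99334159 -7.84191276]
```

Request:
apply_moves:
  commands:
    - [1, 0, 17.8, -7, 0]
    - [1, 0, 14, -3.5, 0]
    - [1, 0, 10, -1.8, 0]
    - [1, 0, 6, -0.8, 0]
    - [1, 0, 0, 0, 0]
    - [1, 0, 0, 0, 0]

```text
time_s: 7.0
eef_pos: [666.0, -51.7, 294.3]
ee_rot: [0.0, 0.587, 0.809, 0.0]
force: [-3.6, 3.9, 4.5]
grip_width: 0.104
grip_force: 30.5
```

```bash
python3 st.py
```

```text
{'time_s': 7.0, 'joints': [-0.253, 0.632, 0.911, 0.001, 1.598, -0.568], 'eef_pos': [665.996, -51.651, 294.258], 'ee_rot': [0.0, 0.587, 0.809, 0.0], 'force': [-3.6, 3.86, 4.492], 'wrist_torque': [0.48, 0.616, 0.035], 'grip_force': 30.486, 'grip_width': 0.104}
tool-frame force [ 4.78727069 -2.22344398 -4.49172852]
```

Request:
apply_moves:
  commands:
    - [1, 0, 2, -0.2, 0]
    - [1, 0, 2, -0.2, 0]
    - [1, 0, 2, 0, 0]
    - [1, 0, 0, 0, 0]

```text
time_s: 7.5
eef_pos: [671.9, -49.7, 294.7]
ee_rot: [0.0, 0.587, 0.809, 0.001]
force: [-2.4, 3.7, 7.2]
grip_width: 0.103
grip_force: 30.8
```

```bash
python3 st.py
```

```text
{'time_s': 7.5, 'joints': [-0.248, 0.647, 0.885, 0.001, 1.609, -0.563], 'eef_pos': [671.92, -49.736, 294.656], 'ee_rot': [0.0, 0.587, 0.809, 0.001], 'force': [-2.366, 3.693, 7.237], 'wrist_torque': [0.617, 0.615, 0.122], 'grip_force': 30.755, 'grip_width': 0.103}
tool-frame force [ 4.24664964 -1.09541041 -7.2378276 ]
```

Request:
apply_moves:
  commands:
    - [1, 0, -4, 0.2, 0]
    - [1, 0, -4, 0.3, 0]
    - [1, 0, -4, 0.5, 0]
    - [1, 0, -3, 0.5, 0]
    - [1, 0, -3, 0.5, 0]
    - [1, 0, 0, 0, 0]
    - [1, 0, 0, 0, 0]

```text
time_s: 8.38
eef_pos: [654.8, -55.4, 292.2]
ee_rot: [0.0, 0.588, 0.809, 0.001]
force: [-1.4, 5.1, 5.5]
grip_width: 0.101
grip_force: 30.7
```

```bash
python3 st.py
```

```text
{'time_s': 8.375, 'joints': [-0.263, 0.603, 0.964, 0.001, 1.574, -0.578], 'eef_pos': [654.844, -55.409, 292.25], 'ee_rot': [0.0, 0.588, 0.809, 0.001], 'force': [-1.381, 5.101, 5.506], 'wrist_torque': [0.78, 0.244, 0.025], 'grip_force': 30.672, 'grip_width': 0.101}
tool-frame force [ 5.28001713  0.27436931 -5.50438041]
```

Disp about 154 mm, so the cover is near 1.39. I keep easing back in 2 mm steps.

Request:
apply_moves:
  commands:
    - [1, 0, -2, 0.4, 0]
    - [1, 0, -2, 0.4, 0]
    - [1, 0, -1.5, 0.2, 0]
    - [1, 0, -1, 0.2, 0]
    - [1, 0, 0, 0, 0]
    - [1, 0, 0, 0, 0]

```text
time_s: 9.12
eef_pos: [650.0, -57.0, 291.4]
ee_rot: [0.002, 0.587, 0.809, 0.002]
force: [6.8, 6.3, 4.5]
grip_width: 0.103
grip_force: 30.6
```

```bash
python3 st.py;  python3 - <<'E'
from h import *
import cv2
f=lambda a:cv2.convertScaleAbs(cv2.resize(a,None,fx=5,fy=5,interpolation=cv2.INTER_CUBIC),alpha=1.7)
cv2.imwrite("pics/c.png",f(imaging.capture("side")[90:210,250:400]))
E
```

```text
{'time_s': 9.125, 'joints': [-0.268, 0.588, 0.99, 0.003, 1.558, -0.583], 'eef_pos': [650.031, -57.037, 291.363], 'ee_rot': [0.002, 0.587, 0.809, 0.002], 'force': [6.826, 6.31, 4.471], 'wrist_torque': [0.965, -1.339, 0.087], 'grip_force': 30.623, 'grip_width': 0.103}
tool-frame force [ 3.87938665  8.47463929 -4.42072638]
```

View pics/c.png

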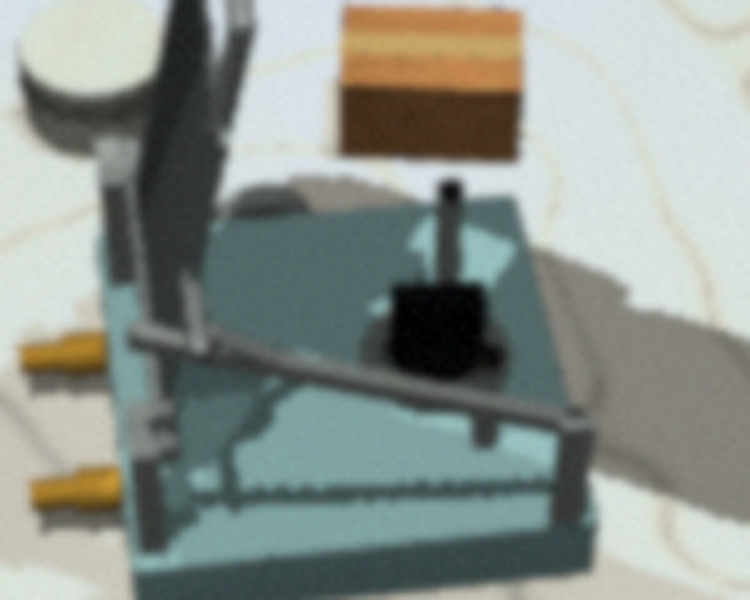

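The stay runs from its post at (575,420) to the stud at (195,330). The rising reaction of 8.5 N shows it carrying the cover. The knob is at (440,330). I relax slightly, release and rise.

Request:
apply_moves:
  commands:
    - [1, 0, 0.8, 0, 0]
    - [0.6, 0, 0, 0, 0]
    - [0.15, 0, 0, 0, 0]
    - [0.15, 0, 0, 0, 0]
    - [0.15, 0, 0, 0, 0]
    - [0.15, 0, 0, -15, 0]
    - [0.15, 0, 0, -25, 0]
    - [0.15, 0, 0, -20, 0]
    - [0.15, 0, -40, 0, 0]
    - [0.15, 0, -50, 0, 0]
    - [0.15, 0, -50, 0, 0]
    - [0.15, 0, -50, 0, 0]
    - [0.15, 0, -50, 0, 0]
    - [0.15, 0, 0, 0, 0]
    - [0.15, 0, 0, 0, 0]

```text
time_s: 11.05
eef_pos: [421.7, -132.0, 350.9]
ee_rot: [0.001, 0.588, 0.809, 0.0]
force: [-0.7, -0.3, 0.8]
grip_width: 0.423
grip_force: 0.0
```

```bash
python3 st.py;  python3 - <<'E'
from h import *
import cv2
f=lambda a,k:cv2.convertScaleAbs(cv2.resize(a,None,fx=k,fy=k,interpolation=cv2.INTER_CUBIC),alpha=1.9)
a=f(imaging.capture("side")[90:210,270:370],4);b=f(imaging.capture("top")[140:260,330:430],4)
cv2.imwrite("pics/d.png",np.hstack([a,b]))
E
```

```text
{'time_s': 11.05, 'joints': [-0.57, 0.069, 1.542, 0.0, 1.529, -0.884], 'eef_pos': [421.74, -132.044, 350.916], 'ee_rot': [0.001, 0.588, 0.809, 0.0], 'force': [-0.668, -0.328, 0.842], 'wrist_torque': [-0.039, 0.005, -0.02], 'grip_force': 0.0, 'grip_width': 0.423}
tool-frame force [-0.10612419 -0.73546751 -0.8425232 ]
```

View pics/d.png

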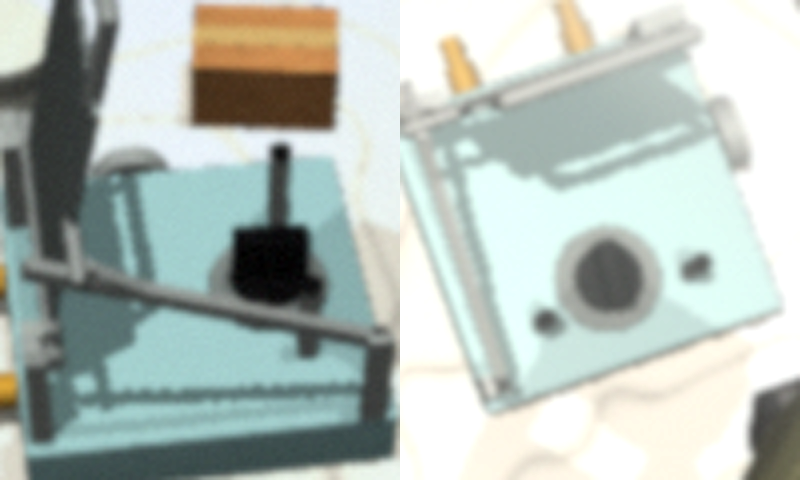

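The cover stays propped with the hand away. The knob in the top crop is at (608,275), but its bar angle is unclear because it is black on dark. I take a contrast-stretched close-up of it from both cameras.

Run:
```python
from h import *
import cv2
def g(n,N=8):return np.mean([imaging.capture(n).astype(float) for _ in range(N)],0)
def f(a,hi,k):return np.clip(cv2.resize(a,None,fx=k,fy=k,interpolation=cv2.INTER_CUBIC)/hi,0,1)**.6*255
t=g("top");s=g("side")
print(t[196:220,472-0-0-0-0 if 0 else 468-94+0:374+24].mean(2).round().astype(int)[:,:].tolist()[10])
a=f(t[193:225,364:402],70,10);b=f(s[140:172,318:356],60,10)
cv2.imwrite("pics/e.png",np.hstack([a,b]));
for k,bb in dict(pred=(-45,0,84)).items():
    c,q=np.cos(.313),np.sin(.313);P=np.array([609.1-45*c,-70.5-45*q,84]);print(proj("top",P),proj("side",P))
```

```text
[67, 54, 49, 48, 46, 44, 44, 46, 47, 46, 45, 45, 45, 47, 51, 63, 80, 93, 98, 100, 107, 118, 126, 127]
[383.73076041 208.41152113] [337.83657792 148.09487669][ WARN:0@20.337] global loadsave.cpp:1063 imwrite_ Unsupported depth image for selected encoder is fallbacked to CV_8U.
```

View pics/e.png

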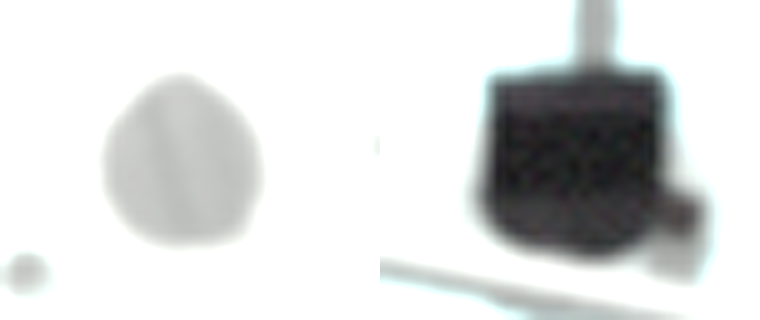

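The side crop shows the bar's top face with its near edge from (490,109) to (662,110) and far edge from (492,72) to (665,68). The top crop shows ridges running from (150,105) to (185,235). I convert these to a yaw.

Run:
```python
from h import *
S=lambda u:(318+(u[0]-380)/10,140+u[1]/10);T=lambda u:(364+u[0]/10,193+u[1]/10)
c=[ray("side",S(u),84) for u in((490,109),(662,110),(492,72),(665,68))]
ang=lambda a,b:(np.degrees(np.arctan2(*(b-a)[1::-1])),np.linalg.norm((b-a)[:2]))
print([x.round(1).tolist() for x in c],np.mean(c,0),ang(c[1],c[0]),ang(c[3],c[2]),ang(c[0],c[2]))
for a,b in(((185,235),(150,105)),):print(ang(ray("top",T(a),84),ray("top",T(b),84)))
```

```text
[[583.7, -72.6, 84.0], [547.2, -79.3, 84.0], [585.1, -83.5, 84.0], [548.4, -91.7, 84.0]] [566.11126244 -81.75301325  84.        ] (np.float64(10.389574344264195), np.float64(37.10618077281244)) (np.float64(12.667299293220655), np.float64(37.64589092861666)) (np.float64(-82.63828665715609), np.float64(10.969745580151146))
(np.float64(13.003216731936003), np.float64(32.95403477530331))
```

Three estimates agree on a bar yaw of about 12°, at (566,-83.5). I rotate the hand so it closes across the bar, at world 102°, which leaves room to turn clockwise, and go above the knob.

Request:
apply_moves:
  commands:
    - [0.3, 0, 0, 0, -10.5]
    - [0.3, 0, 0, 0, -10.5]
    - [0.3, 0, 0, 0, -10.5]
    - [0.3, 0, 0, 0, -10.5]
    - [0.3, 0, 0, 0, -10.5]
    - [0.3, 0, 0, 0, -10.5]
    - [0.3, 0, 0, 0, -10.5]
    - [0.3, 0, 0, 0, -10.5]
    - [0.3, -38, 4.4, 0, 0]
    - [0.3, -38, 4.4, 0, 0]
    - [0.3, -38, 4.4, 0, 0]
    - [0.3, -37.5, 4.2, 0, 0]
    - [0.3, 0, 0, 40, 0]
    - [0.3, 0, 0, 40, 0]
    - [0.3, 0, 0, 40, 0]
    - [0.3, 0, 0, 40, 0]
    - [0.3, 0, 0, 40, 0]
    - [0.3, 0, 0, 0, 0]
    - [0.3, 0, 0, 0, 0]

```text
time_s: 14.32
eef_pos: [566.6, -83.7, 151.7]
ee_rot: [0.001, -0.105, 0.995, -0.001]
force: [0.5, 0.6, 0.5]
grip_width: 0.355
grip_force: 0.0
```

```bash
python3 st.py;  python3 - <<'E'
from h import *
import cv2
s=sense();m=R.from_quat(np.roll(s["ee_rot"],-1)).as_matrix();print("yangle",np.degrees(np.arctan2(m[1,1],m[0,1])),"to go",m.T@(np.array([566.3,-83.5,80])-s["eef_pos"]))
f=lambda a,k:np.clip(cv2.resize(a,None,fx=k,fy=k,interpolation=cv2.INTER_CUBIC)/90.,0,1)**.6*255
cv2.imwrite("pics/f.png",f(imaging.capture("side")[80:200,265:385],5))
E
```

```text
{'time_s': 14.325, 'joints': [-0.351, 0.51, 1.486, -0.0, 1.143, -2.132], 'eef_pos': [566.558, -83.668, 151.743], 'ee_rot': [0.001, -0.105, 0.995, -0.001], 'force': [0.456, 0.605, 0.519], 'wrist_torque': [-0.058, -0.007, -0.021], 'grip_force': 0.0, 'grip_width': 0.355}
tool-frame force [-0.5729177   0.49594113 -0.51859059]
yangle 102.01247126774173 to go [ 0.36570491  0.31101393 71.74203003][ WARN:0@1.680] global loadsave.cpp:1063 imwrite_ Unsupported depth image for selected encoder is fallbacked to CV_8U.
```

Request:
apply_moves:
  commands:
    - [0.3, 0, 0.3, 20, 0]
    - [0.3, 0, 0, 20, 0]
    - [0.3, 0, 0, 12, 0]
    - [0.3, 0, 0, 10, 0]
    - [0.3, 0, 0, 8, 0]
    - [0.3, 0, 0, 0, 0]
    - [0.3, 0, 0, 0, 0]
  newtons: 20

```text
time_s: 15.25
eef_pos: [566.0, -83.2, 80.4]
ee_rot: [0.0, -0.105, 0.995, -0.0]
force: [0.1, -0.3, -0.3]
grip_width: 0.351
grip_force: 0.0
```

```bash
python3 st.py
```

```text
{'time_s': 15.25, 'joints': [-0.351, 0.601, 1.547, -0.0, 0.993, -2.131], 'eef_pos': [565.994, -83.194, 80.436], 'ee_rot': [0.0, -0.105, 0.995, -0.0], 'force': [0.119, -0.306, -0.322], 'wrist_torque': [-0.038, -0.024, -0.005], 'grip_force': 0.0, 'grip_width': 0.351}
tool-frame force [-0.05230667 -0.32429738  0.32199946]
```

No contact on the way down, so I close lightly on the knob.

Request:
apply_moves:
  commands:
    - [1, 0, 0, 0, 0]
    - [1, 0, 0, 0, 0]
    - [1, 0, 0, 0, 0]
    - [1, 0, 0, 0, 0]
    - [1, 0, 0, 0, 0]
    - [1, 0, 0, 0, 0]
  newtons: 40

```text
time_s: 16.0
eef_pos: [566.2, -84.8, 80.8]
ee_rot: [0.001, -0.105, 0.995, -0.002]
force: [-1.4, -9.0, 0.3]
grip_width: 0.158
grip_force: 42.2
```

```bash
python3 st.py
```

```text
{'time_s': 16.0, 'joints': [-0.352, 0.601, 1.546, -0.003, 0.992, -2.131], 'eef_pos': [566.233, -84.83, 80.804], 'ee_rot': [0.001, -0.105, 0.995, -0.002], 'force': [-1.434, -8.959, 0.308], 'wrist_torque': [-1.235, 0.13, 0.061], 'grip_force': 42.233, 'grip_width': 0.158}
tool-frame force [ 3.26846914 -8.4653671  -0.28221576]
```

Request:
apply_moves:
  commands:
    - [1, 0.4, -1.6, 0, 0]
    - [1, 0, 0, 0, 0]
    - [1, 0, 0, 0, 3]
    - [1, 0, 0, 0, 3]
    - [1, 0, 0, 0, 0]

```text
time_s: 16.62
eef_pos: [566.2, -84.8, 80.8]
ee_rot: [0.001, -0.052, 0.999, -0.0]
force: [0.8, -1.1, 5.9]
grip_width: 0.158
grip_force: 42.9
```

```bash
python3 st.py
```

```text
{'time_s': 16.625, 'joints': [-0.353, 0.601, 1.546, 0.0, 0.993, -2.028], 'eef_pos': [566.192, -84.785, 80.773], 'ee_rot': [0.001, -0.052, 0.999, -0.0], 'force': [0.803, -1.102, 5.879], 'wrist_torque': [0.062, -0.065, -0.147], 'grip_force': 42.93, 'grip_width': 0.158}
tool-frame force [-0.69325877 -1.18352456 -5.87719284]
```

Request:
apply_moves:
  commands:
    - [1, 0, 0, 0, 3]
    - [1, 0, 0, 0, 3]
    - [1, 0, 0, 0, 3]
    - [1, 0, 0, 0, 0]

```text
time_s: 17.12
eef_pos: [566.2, -84.5, 80.8]
ee_rot: [0.001, 0.026, 1.0, -0.0]
force: [0.9, 0.7, 5.9]
grip_width: 0.158
grip_force: 43.0
```

```bash
echo 'print("tau",s["tau"][5],"yang",np.degrees(np.arctan2(m[1,1],m[0,1])))' >> st.py; python3 st.py
```

```text
{'time_s': 17.125, 'joints': [-0.353, 0.601, 1.546, 0.001, 0.993, -1.871], 'eef_pos': [566.209, -84.514, 80.795], 'ee_rot': [0.001, 0.026, 1.0, -0.0], 'force': [0.92, 0.728, 5.88], 'wrist_torque': [0.326, -0.091, -0.054], 'grip_force': 42.958, 'grip_width': 0.158}
tool-frame force [-0.88997244  0.77584897 -5.87863571]
tau 0.08360777981579304 yang 86.97557019336347
```

Request:
apply_moves:
  commands:
    - [1, 0, 0, 0, 2]
    - [1, 0, 0, 0, 2]

```text
time_s: 17.38
eef_pos: [566.2, -84.4, 80.8]
ee_rot: [0.001, 0.061, 0.998, 0.0]
force: [1.4, 1.3, 6.6]
grip_width: 0.152
grip_force: 43.0
```

```bash
python3 st.py|grep -o "wrist_torque.*]"; python3 st.py | tail -1;python3 -c "
from h import *
for i in range(4):
  imaging.capture('side');s=sense();print(np.round(s['wrist_torque'],3),np.round(s['tau'][5],3),np.round(s['force'],1))"
```

```text
wrist_torque': [0.495, -0.188, 0.111]
tau -0.20770668983459473 yang 82.96377166866938
[ 0.472 -0.157  0.079] 0.048 [2.1 1.7 5.9]
[ 0.452 -0.178 -0.019] 0.235 [0.4 0.8 6. ]
[ 0.397 -0.186  0.015] 0.026 [0.8 0.7 6.7]
[ 0.431 -0.125 -0.053] -0.032 [0.4 1.1 5.9]
```

Create q.py:
```python
from h import *
s=sense();m=R.from_quat(np.roll(s["ee_rot"],-1)).as_matrix();a=[s['wrist_torque'][2]]
for i in range(3):imaging.capture('side');a.append(sense()['wrist_torque'][2])
print("Tz now",round(a[0],3),"hold",np.round(a[1:],3),"F",np.round(s['force'],1),"yang",np.degrees(np.arctan2(m[1,1],m[0,1])).round(2),s['time_s'])
```

```text
(no output)
```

Request:
apply_moves:
  commands:
    - [1, 0, 0, 0, 2]
    - [1, 0, 0, 0, 2]
    - [1, 0, 0, 0, 2]

```text
time_s: 17.95
eef_pos: [566.3, -84.2, 80.8]
ee_rot: [0.001, 0.113, 0.994, 0.0]
force: [0.5, 2.7, 5.5]
grip_width: 0.157
grip_force: 43.0
```

```bash
python3 q.py
```

```text
Tz now 0.193 hold [ 0.105 -0.024 -0.027] F [0.5 2.7 5.5] yang 76.97 17.95
```

Request:
apply_moves:
  commands:
    - [1, 0, 0, 0, 2]
    - [1, 0, 0, 0, 2]

```text
time_s: 18.35
eef_pos: [566.4, -84.1, 80.8]
ee_rot: [0.001, 0.148, 0.989, 0.0]
force: [0.6, 4.2, 6.6]
grip_width: 0.155
grip_force: 43.0
```

```bash
python3 q.py
```

```text
Tz now 0.218 hold [ 0.04  -0.042 -0.029] F [0.6 4.2 6.6] yang 72.96 18.35
```

Request:
apply_moves:
  commands:
    - [1, 0.2, 0.6, 0, 2]
    - [1, 0, 0, 0, 2]

```text
time_s: 18.75
eef_pos: [566.4, -83.9, 80.8]
ee_rot: [0.001, 0.183, 0.983, 0.0]
force: [1.7, 0.8, 5.5]
grip_width: 0.154
grip_force: 42.9
```

```bash
python3 q.py
```

```text
Tz now 0.186 hold [ 0.119 -0.045  0.01 ] F [1.7 0.8 5.5] yang 68.97 18.75
```

Request:
apply_moves:
  commands:
    - [1, 0, 0, 0, 2]
    - [1, 0, 0, 0, 2]

```text
time_s: 19.15
eef_pos: [566.5, -83.8, 80.8]
ee_rot: [0.001, 0.217, 0.976, 0.0]
force: [2.0, 1.8, 5.5]
grip_width: 0.154
grip_force: 43.0
```

```bash
python3 q.py
```

```text
Tz now 0.273 hold [0.185 0.202 0.061] F [2.  1.8 5.5] yang 64.97 19.15
```

Request:
apply_moves:
  commands:
    - [1, 0, 0, 0, 1]
    - [1, 0, 0, 0, 1]

```text
time_s: 19.55
eef_pos: [566.5, -83.7, 80.8]
ee_rot: [0.001, 0.233, 0.972, 0.0]
force: [2.6, 1.5, 5.4]
grip_width: 0.158
grip_force: 43.0
```

```bash
python3 q.py
```

```text
Tz now 0.345 hold [0.286 0.212 0.264] F [2.6 1.5 5.4] yang 63.02 19.55
```

Request:
apply_moves:
  commands:
    - [1, 0, 0, 0, 0.7]
    - [1, 0, 0, 0, 0.7]

```text
time_s: 19.95
eef_pos: [566.5, -83.7, 80.8]
ee_rot: [0.001, 0.245, 0.97, 0.0]
force: [3.1, 2.5, 4.7]
grip_width: 0.152
grip_force: 43.1
```

```bash
python3 q.py
```

```text
Tz now 0.384 hold [0.295 0.325 0.306] F [3.1 2.5 4.7] yang 61.63 19.95
```

The knob bears firmly: 0.38 N m while turning and about 0.31 at hold. I release and withdraw straight up.

Request:
apply_moves:
  commands:
    - [0.7, 0, 0, 0, 0]
    - [0.3, 0, 0, 0, 0]
    - [0.3, 0, 0, 0, 0]
    - [0.3, 0, 0, 0, 0]
    - [0.3, 0, 0, -15, 0]
    - [0.3, 0, 0, -30, 0]
    - [0.3, 0, 0, -40, 0]
    - [0.3, 0, 0, -45, 0]
    - [0.3, 0, 0, -45, 0]
    - [0.3, 0, 0, -45, 0]
    - [0.3, 0, 0, -45, 0]
    - [0.3, 45, -20, 0, 0]
    - [0.3, 45, -20, 0, 0]
    - [0.3, 45, -20, 0, 0]
    - [0.3, 45, -20, 0, 0]
    - [0.3, 0, 0, 0, 0]
    - [0.3, 0, 0, 0, 0]

```text
time_s: 22.22
eef_pos: [369.6, -69.0, 345.8]
ee_rot: [0.001, 0.245, 0.969, -0.0]
force: [0.4, -0.1, 0.1]
grip_width: 0.35
grip_force: 0.0
```

```bash
python3 st.py;  python3 - <<'E'
from h import *
import cv2
f=lambda a,k:cv2.convertScaleAbs(cv2.resize(a,None,fx=k,fy=k,interpolation=cv2.INTER_CUBIC),alpha=1.9)
a=f(imaging.capture("side")[80:280,245:380],2.9);b=f(imaging.capture("top")[105:255,280:480],2)
b=cv2.copyMakeBorder(b,0,a.shape[0]-b.shape[0],0,0,cv2.BORDER_CONSTANT)
cv2.imwrite("pics/g.png",np.hstack([a,b]))
E
```

```text
{'time_s': 22.225, 'joints': [-0.499, -0.086, 1.709, 0.0, 1.517, -1.574], 'eef_pos': [369.592, -69.033, 345.786], 'ee_rot': [0.001, 0.245, 0.969, -0.0], 'force': [0.39, -0.057, 0.098], 'wrist_torque': [-0.014, 0.031, 0.026], 'grip_force': 0.0, 'grip_width': 0.35}
tool-frame force [-0.36990476  0.13559287 -0.09722578]
tau -0.010605256247799844 yang 61.596883314457756
```

View pics/g.png

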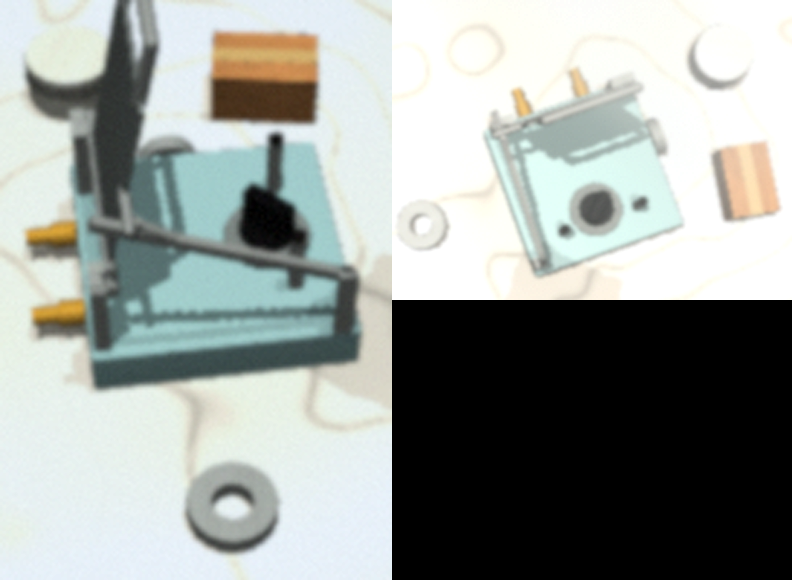

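The cover is propped, with the stud on the stay at (125,222) in the side crop. The knob at (268,215) has turned, and the piston, carton and bearing haven't moved. Handing in.

```bash
python3 -c "
from rig import ctrl
print(ctrl.finish_job())"
```

```text
the job is handed in; nothing more can be done
None
```

The job is handed in after about 22 s: the cover stands propped on its stay, the knob was turned clockwise onto its seat to about 0.38 N m, and the piston, carton and bearing look undisturbed in the last pictures.

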